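# Nest the washed rinse cups on the drying mat

## Robot

A 6-joint arm with a two-finger parallel gripper is mounted at the origin on the work surface. World frame = base frame: x ahead of the robot, y to its left, z up, the work surface at z = 0. Lengths are in mm, angles in rad, forces in N, time in s.
With the tool pointing down it reaches from about 350 to 975 mm from the base axis. Payload 7.1 kg.
Tool frame: the origin (TCP) lies at the very end of the fingers, on their centre line; the grasp point (between the pads) lies 19 mm behind it; z points along the fingers, y is the direction in which the jaws open and shut (so a half turn about z gives the same grasp; the last joint's range is limited). The gripper opens to 88 mm and grips with 3 to 60 N. Pads are 20 mm wide; open, the fingers measure 115 mm over their backs; the gripper's body (75 mm by 178 mm) begins 61 mm behind the grasp point.
Start: joints at [-1.219, 0.423, 1.63, -0, 1.089, -0.019], TCP at [226.492, -582.5, 222.675] pointing down, gripper open.
Joint ranges: [-3, 3], [-0.9, 2.11], [0.09, 2.58], [-1.31, 4.45], [0.11, 2.69], [-2.54, 2.54]. Speed limits (rad/s): [2.39, 2.39, 3.01, 3.14, 3.14, 3.14].

## Interface

Orientations are given as a rotation vector (axis times angle).
In Python, from workcell import * gives the robot as it stands.
- The arm moves only by the tool play_rows, never from a script. Its argument "plan" is text: rows parted by semicolons, each of 7 numbers parted by spaces: the finger opening in cm, from 0 to 8.78, then the shift along the tool's x, y, z in cm, then the turn, a rotation vector about the tool's x, y, z in degrees. A call has 1 to 20 rows; each row shifts and turns the commanded pose from where the row before left it, along the tool's axes as they then stand; what a row does not reach is not made up. A row lasts 1/8 s, in which the tool goes at most 62.5 mm and 10.7 degrees, less where a joint would pass 70% of its speed; a pose out of reach is approached as far as the arm can. A call is refused whole if a number of a shift passes 6.25 or a number of a turn 10.7, either way. A call with a gripper value outside its range is refused whole. The fingers move at their own pace and stop on an object; the grip force is fixed at half the most. Time passes only in rows, so rows that do not move let the fingers close. It gives the time, the measured TCP pose, the force and the opening at its end, in the units of the state.
- get_obs(): the state, without advancing time (a new reading comes with each control period).
- get_image(name): name is "scene" or "side" or "wrist"; returns a dict with "pixels" (400x640x3 uint8, red, green, blue), "range_z" (400x640 float32, mm along the optical axis (not along the pixel's ray), 0 where there is no reading), "fx", "fy", "cx", "cy" (pixels), "eye" and "attitude" of the camera in the world. Camera axes: x right, y down, z forward; pixel columns grow to the right and rows downward; lengths in mm; the calibration is good to about 2 mm. A picture is of the moment at which its call begins.
- close_job(): hands the job in, once; it reports no verdict.
The state is a dict: "t": time; "qpos": joint angles; "qvel": joint speeds; "joint_torque": joint torques, N m; "ee_pos": TCP position; "orientation": TCP orientation; "ft_force": force on the tool from outside, world axes, zero at the start; "moment": the same for the moment, N m; "width": finger opening in mm.
Only numpy, scipy, OpenCV 4.12 (cv2) and the standard library are available. Lean on these libraries where they do the work, as an engineer would, in place of code of your own. Each camera call takes 0.05 s, during which the arm holds its last target. There are 200 camera calls.

## Task

Put the four washed steel rinse cups away on the middle of the round drying mat, all mouth down and nested: stand the smallest there first, then cover it with the next larger cup, and so on until the largest covers them all, each standing with its rim on the mat. Set the cups down gently, do not drop them, and leave the other things on the table where they are.

Things in the scene. Friction and masses are not known exactly. Their poses are not given: they have to be found in the camera images.
- cup_tiny_center (a point): the smallest of four plain stainless steel rinse cups, standing upside down (mouth down, closed flat end up): outside diameter 32 mm at the mouth tapering to 27 mm at the closed end, 38 mm high, wall 2 mm, closed end 3 mm thick. Its point is on the axis, half-way up (19 mm above the mouth rim); z points up towards the closed end, round about z
- cup_small_center (a point): the second smallest of four plain stainless steel rinse cups, standing upside down (mouth down, closed flat end up): outside diameter 45 mm at the mouth tapering to 38 mm at the closed end, 48 mm high, wall 2 mm, closed end 3 mm thick. Its point is on the axis, half-way up (24 mm above the mouth rim); z points up towards the closed end, round about z
- cup_medium_center (a point): the second largest of four plain stainless steel rinse cups, standing upside down (mouth down, closed flat end up): outside diameter 58 mm at the mouth tapering to 50 mm at the closed end, 58 mm high, wall 2 mm, closed end 3 mm thick. Its point is on the axis, half-way up (29 mm above the mouth rim); z points up towards the closed end, round about z
- cup_large_center (a point): the largest of four plain stainless steel rinse cups, standing upside down (mouth down, closed flat end up): outside diameter 70 mm at the mouth tapering to 61 mm at the closed end, 68 mm high, wall 2 mm, closed end 3 mm thick. Its point is on the axis, half-way up (34 mm above the mouth rim); z points up towards the closed end, round about z
- mat_top (a point): a round grey drying mat with moulded rings lying fixed on the table, 130 mm across, 6 mm thick, the only round mat; the point is the centre of its upper face, z up. Each cup set mouth down over the next smaller one stands on its own rim on the mat, about 4 mm of play all round and 7 mm of headroom
- ink_pot_center (a point): small closed amber pigment pot, 33 mm across, 28 mm high; a bystander, not part of the job. Its point is at its centre, 14 mm above its underside
- balm_tin_center (a point): flat closed aluminium tin with a brass-coloured lid, 37 mm across, 23 mm high; a bystander, not part of the job. Its point is at its centre, 11.5 mm above its underside
- tape_roll_center (a point): roll of white paper tape lying flat, 60 mm across with a 38 mm hole, 25 mm high; a bystander, not part of the job. Its point is at its centre, 12.5 mm above its underside
- cartridge_box_center (a point): small flat cardboard box, 60 x 40 mm, 18 mm high; a bystander, not part of the job. Its point is at its centre, 9 mm above its underside
- wadding_jar_center (a point): wide low clear jar with a white lid, 68 mm across, 60 mm high; a bystander, not part of the job. Its point is at its centre, 30 mm above its underside
Things that resemble listed ones, but are neither listed nor needed, are in the scene too. Leave any green, pink or purple look-alike of the part that bears cup_tiny_center alone.

How it is judged (in metres and radians):
On the way, in this order (a step that is already met when the one before it is completed fails the run):
1. the smallest cup stands mouth down on the round mat (horizontal distance between cup_tiny_center and mat_top below 0.025 m and z of cup_tiny_center in the frame of mat_top between 0.015 and 0.023 m and angle between cup_tiny_center's own z axis and vertical below 0.1 rad), for 0.2 s.
2. the second smallest cup covers the next smaller one and stands on the mat (all of step 1 and horizontal distance between cup_small_center and mat_top below 0.025 m and z of cup_small_center in the frame of mat_top between 0.02 and 0.028 m and angle between cup_small_center's own z axis and vertical below 0.1 rad and horizontal distance between cup_small_center and cup_tiny_center below 0.008 m), for 0.2 s.
3. the second largest cup covers the next smaller one and stands on the mat (all of step 2 and horizontal distance between cup_medium_center and mat_top below 0.025 m and z of cup_medium_center in the frame of mat_top between 0.025 and 0.033 m and angle between cup_medium_center's own z axis and vertical below 0.1 rad and horizontal distance between cup_medium_center and cup_small_center below 0.008 m), for 0.2 s.
4. the largest cup covers the next smaller one and stands on the mat (all of step 3 and horizontal distance between cup_large_center and mat_top below 0.025 m and z of cup_large_center in the frame of mat_top between 0.03 and 0.038 m and angle between cup_large_center's own z axis and vertical below 0.1 rad and horizontal distance between cup_large_center and cup_medium_center below 0.008 m), for 0.2 s.
At the end, for the whole second after the job is handed in: All four cups stand mouth down with their rims on the round mat (heights within 4 mm, tilt under 0.1 rad), nested smallest innermost to largest outermost: each cup's axis within 25 mm of the mat's centre and within 8 mm of the next smaller cup's axis, at rest and released (all of step 4 and linear speed of each of cup_tiny, cup_small, cup_medium, cup_large below 0.02 m/s and contact force between the fingers and cup_tiny below 0.05 N and contact force between the fingers and cup_small below 0.05 N and contact force between the fingers and cup_medium below 0.05 N and contact force between the fingers and cup_large below 0.05 N); the robot touches nothing.
It fails at once if a bystander (ink pot, tin, tape roll, box or jar) is pushed more than 20 mm or tipped over (distance of any of ink_pot_center, balm_tin_center, tape_roll_center, cartridge_box_center, wadding_jar_center from where it was at the start of the episode above 0.02 m or angle between any of ink_pot_center, balm_tin_center, tape_roll_center, cartridge_box_center, wadding_jar_center's own z axis and vertical above 0.5 rad).
It fails at once if a cup is let fall from more than about 2 cm (moves faster than 0.6 m/s with nothing holding it) ((linear speed of cup_tiny above 0.6 m/s and contact force between the fingers and cup_tiny below 0.05 N) or (linear speed of cup_small above 0.6 m/s and contact force between the fingers and cup_small below 0.05 N) or (linear speed of cup_medium above 0.6 m/s and contact force between the fingers and cup_medium below 0.05 N) or (linear speed of cup_large above 0.6 m/s and contact force between the fingers and cup_large below 0.05 N)).
It also fails if it takes over 120 s, if anything falls off the work surface, if the arm or the gripper's body presses on something with over 40 N, if the wrist force passes 120 N, or if a joint passes its speed limit or range.

## Working session

There is one attempt and no reset: what is moved stays moved. The work goes in short steps, Python scripts to look and compute and a tool call to move; the robot and the scene stay as the last step left them, time stands still between calls to the robot, and variables do not carry over. Pictures are saved under pics/ and viewed, about 12 in all and at most 16, crops included, and the job is handed in when it is done.

Besides the shell and the picture viewer there is one more tool, called after "Emit:" in YAML: its name, and indented under it one key for each argument. play_rows: Moves the arm, as the interface text tells. Its arguments: {"type":"object","properties":{"plan":{"type":"string"}},"required":["plan"]}

```bash
mkdir -p pics; ls; cat > h.py <<'E'
from workcell import *
import numpy as np, cv2
from scipy.spatial.transform import Rotation as R
def save(im,n): cv2.imwrite('pics/'+n+'.png',im['pixels'][:,:,::-1])
E
python3 - <<'E'
from h import *
o=get_obs();print(o)
for n in['scene','side','wrist']:
    im=get_image(n);save(im,n+'0');np.savez(n+'0.npz',**im);print(n,im['fx'],im['cx'],im['cy'],im['eye'],im['attitude'])
E
```

```text
pics
{'t': 0.0, 'qpos': array([-1.21898039e+00,  4.23843209e-01,  1.63069027e+00, -2.48829500e-05,
        1.08858237e+00, -1.90129495e-02]), 'qvel': array([-1.23097153e-03,  5.96284016e-04,  6.62478123e-04, -1.35727705e-03,
       -1.58437580e-03, -3.58204465e-05]), 'joint_torque': array([ 1.17701718e-03, -5.44619465e+01, -2.73670989e+01,  6.45012874e-02,
        2.27942172e-02, -1.11659938e-04]), 'ee_pos': array([ 226.31145802, -581.99236366,  221.90010612]), 'orientation': array([-3.08626933e+00, -5.78906398e-01,  4.30236397e-04]), 'ft_force': array([ 0.13220863, -0.37714755,  0.69161928]), 'moment': array([-0.02141502,  0.00167868,  0.01545953]), 'width': 87.86571453213982}
scene 433.6163253119345 319.3637551620817 205.18511793002602 [1226.08497886  -87.42907262  752.38630835] [-1.84710926 -1.60568154  0.69152892]
side 443.6997534179571 324.42610774432876 194.08064805602098 [-88.48934582 554.3853665  650.39605485] [-1.01301311  2.32307445 -1.17838745]
wrist 351.5107331713726 321.56469013086604 191.12820627516754 [ 293.88649936 -556.66420039  383.76152332] [ 2.40527852 -1.64623913 -0.22201867]
```

View pics/scene0.png

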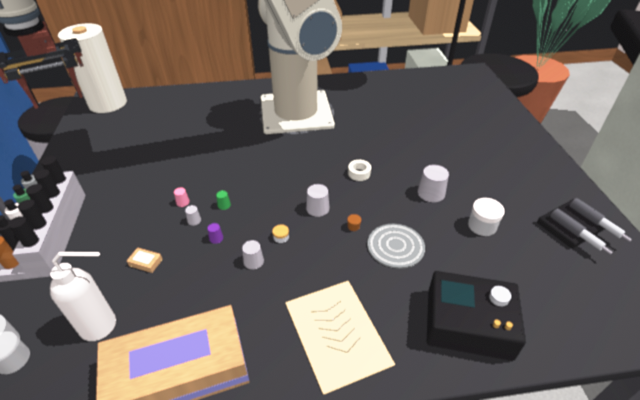

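View pics/side0.png

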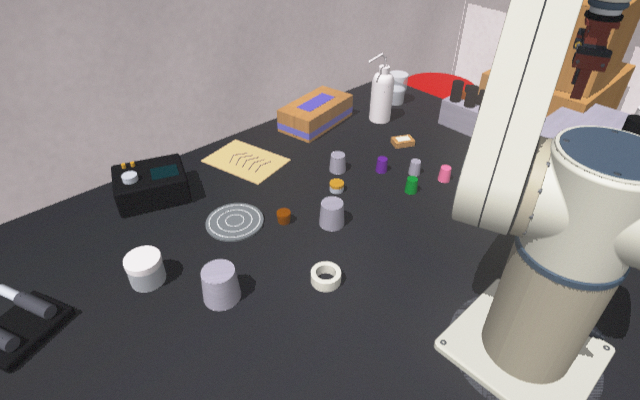

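Scene view: the steel tiny cup is at (193,215). It could be mistaken for the pink (181,198), green (223,200) or purple (215,233) look-alikes. The small cup is at (252,255), medium (317,200), large (434,183) and the mat (397,245). The jar at (486,217) has a white lid and is not a cup. Next I'll measure the top faces from the range data.

```bash
cat >> h.py <<'E'
def cloud(im):
    z=im['range_z'].astype(float); v,u=np.mgrid[0:400,0:640]
    p=np.stack([(u-im['cx'])/im['fx']*z,(v-im['cy'])/im['fy']*z,z],-1)
    P=p@R.from_rotvec(im['attitude']).as_matrix().T+im['eye']; P[z<=0]=np.nan
    return P
def topface(P,u,v,h,r,tol=3,w=30):
    """centre of the level face at height h near pixel (u,v): points in the window, min enclosing circle"""
    Q=P[max(v-w,0):v+w,max(u-w,0):u+w].reshape(-1,3); 
    c=P[v,u]; 
    Q=Q[(abs(Q[:,2]-h)<tol)&(np.hypot(*(Q[:,:2]-c[:2]).T)<2*r+8)]
    (x,y),rr=cv2.minEnclosingCircle(Q[:,:2].astype(np.float32))
    return np.array([x,y]),rr,Q.mean(0),len(Q)
E
python3 - <<'E'
from h import *
S={'tiny':(193,209,38,14),'small':(252,247,48,19),'medium':(317,192,58,25),'large':(434,174,68,31),'mat':(397,245,6,65),'ink':(354,219,28,16),'balm':(281,230,23,18),'jar':(486,209,60,34),'green':(223,194,38,14),'pink':(181,192,38,14),'purple':(215,228,38,14),'tape':(351,165,25,30),'box':(145,258,18,30)}
D={'tiny':(415,162,38,14),'small':(338,155,48,19),'medium':(332,205,58,25),'large':(219,271,68,31),'mat':(235,222,6,65),'ink':(284,212,28,16),'balm':(336,184,23,18),'jar':(144,257,60,34)}
for n,d in(('scene',S),('side',D)):
    P=cloud(dict(np.load(n+'0.npz')))
    print(n,'table z',np.round(P[300,260 if n=='scene' else 280],1))
    for k,(u,v,h,r) in d.items():
        if k=='mat': t=topface(P,u,v,h,65,4,40)
        else:
            t=topface(P,u,v,h,r)
        print(k,np.round(P[v,u],1),np.round(t[0],1),round(t[1],1),np.round(t[2],1),t[3])
E
```

```text
scene table z [ 7.074e+02 -1.420e+02  6.000e-01]
tiny [ 455.3 -286.7   37.1] [ 455.9 -291.5] 13.6 [ 455.9 -291.6   36.5] 58
small [ 603.2 -150.3   47.4] [ 602.9 -152.6] 19.4 [ 602.7 -152.6   46.6] 158
medium [458.1   9.5  55.7] [455.1  11. ] 25.6 [457.2  10.4  56.5] 188
large [446.1 302.5  67.2] [441.1 307.5] 32.5 [442.  308.1  66.6] 270
mat [606.1 172.7   4.7] [588.4 160.9] 130.6 [606.5 169.9   4.6] 1940
ink [532.1  86.8  26.8] [533.  87.] 16.1 [533.5  86.5  26.6] 93
balm [535.3 -85.1  18.5] [540.3 -85.6] 19.2 [540.4 -86.1  21.7] 123
jar [575.8 382.7  60.6] [572.7 391.8] 35.0 [573.  390.4  58.9] 426
green [ 410.4 -217.7   35.8] [ 412.2 -221.3] 13.3 [ 411.6 -221.    36.6] 55
pink [ 387.9 -320.9   35.6] [ 384.8 -325.2] 13.3 [ 386.1 -325.1   36.4] 45
purple [ 525.8 -232.8   37.6] [ 522.8 -237.5] 13.8 [ 522.7 -237.5   36.5] 64
tape [323.7 120.   20. ] [338.8 139.5] 31.3 [338.2 139.   23.5] 126
box [ 575.9 -384.8   17.9] [ 573.  -388.3] 36.0 [ 573.9 -388.8   16.7] 336
side table z [359.6 233.4  -1.3]
tiny [ 450.3 -285.8   38.8] [ 453.3 -290.8] 14.3 [ 453.1 -291.6   36.6] 41
small [ 599.4 -153.7   46. ] [ 600.  -152.5] 20.2 [ 599.7 -152.2   46.6] 81
medium [448.5  14.4  56.8] [453.4  11.3] 25.6 [453.5  10.6  56.6] 250
large [437.5 305.7  66.8] [439.3 308.3] 31.4 [437.9 309.   66.9] 666
mat [596.  172.1   6.1] [595.  163.4] 123.5 [599.3 171.5   4.9] 1739
ink [528.8  84.8  27.5] [529.4  87.2] 17.2 [528.7  87.4  26.8] 103
balm [534.  -83.2  21.6] [536.5 -89. ] 19.8 [536.2 -87.2  21.8] 98
jar [567.6 385.9  60.3] [569.3 389.9] 34.9 [568.3 390.8  59. ] 728
```

```bash
cat >> h.py <<'E'
T=dict(tiny=(454.5,-291.3),small=(601.3,-152.6),medium=(454.3,11),large=(440.2,308),mat=(603,171))
def to(x,y,z):
    o=get_obs();M=R.from_rotvec(o['orientation']).as_matrix()
    d=M.T@(np.array([x,y,z])-o['ee_pos'])/10
    tilt=np.degrees(np.arccos(-M[2,2])); print('t',round(o['t'],2),'pos',o['ee_pos'].round(1),'yaw',np.degrees(np.arctan2(M[1,0],M[0,0])).round(2),'tilt',tilt.round(2),'shift cm',d.round(2),'F',o['ft_force'].round(1),'w',round(o['width'],1))
E
python3 - <<'E'
from h import *
to(*T['tiny'],120)
E
```

```text
t 0.15 pos [ 226.4 -582.1  222.1] yaw 21.25 tilt 0.07 shift cm [ 31.8  -18.83  10.23] F [ 0.4  1.3 -0.4] w 87.4
```

Emit:
play_rows:
  plan: "8.7 3.2 -1.9 0 0 0 0;8.7 3.2 -1.9 0 0 0 0;8.7 3.2 -1.9 0 0 0 0;8.7 3.2 -1.9 0 0 0 0;8.7 3.2 -1.9 0 0 0 0;8.7 3.2 -1.9 0 0 0 0;7 3.2 -1.9 2 0 0 0;6 3.2 -1.9 3 0 0 0;6 3.2 -1.8 3 0 0 0;6 3 -1.8 2.2 0 0 0;6 0 0 0 0 0 0;6 0 0 0 0 0 0"

```text
t: 1.65
ee_pos: [454.7, -292.5, 121.0]
orientation: [3.087, 0.58, 0.0]
ft_force: [0.4, -0.6, -0.3]
width: 59.8
```

```bash
python3 - <<'E'
from h import *
to(*T['tiny'],20)
im=get_image('wrist');save(im,'w1');np.savez('w1.npz',**im);print(im['eye'],R.from_rotvec(im['attitude']).as_matrix().round(2))
P=cloud(im)
c=R.from_rotvec(im['attitude']).inv().apply(np.array([*T['tiny'],38])-im['eye']);u=int(im['fx']*c[0]/c[2]+im['cx']);v=int(im['fy']*c[1]/c[2]+im['cy']);print(u,v,topface(P,u,v,38,14,4,60),P[v,u])
E
```

```text
t 1.65 pos [ 454.7 -292.5  121. ] yaw 21.27 tilt 0.02 shift cm [ 0.03 -0.13 10.1 ] F [ 0.4 -0.6 -0.3] w 59.8
[ 522.19021328 -266.84438504  282.78171841] [[ 0.36 -0.9  -0.24]
 [-0.93 -0.35 -0.1 ]
 [ 0.    0.26 -0.96]]
319 198 (array([ 454.59515381, -293.61810303]), 13.596566200256348, array([ 454.91084589, -293.58807084,   37.50901758]), 1049) [ 454.406988   -291.25446786   37.48771243]
```

View pics/w1.png

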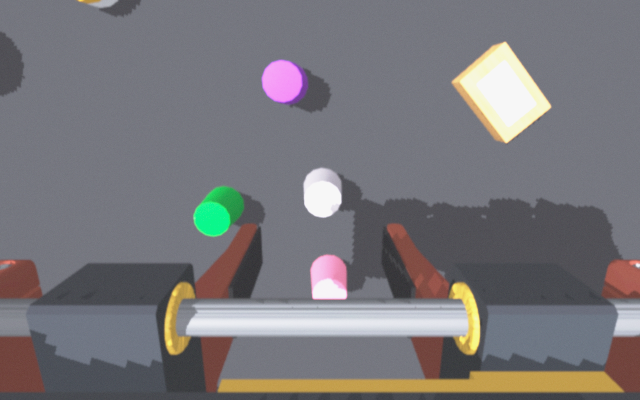

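The steel cup is at (322,198), alone between the jaws. Pink (328,275), green (218,212) and purple (285,82) are clear of them. Descending to grasp.

Emit:
play_rows:
  plan: "6 0 0.1 3 0 0 0;6 0 0 3 0 0 0;6 0 0 3 0 0 0;6 0 0 1.6 0 0 0;6 0 0 0.8 0 0 0;6 0 0 0 0 0 0;0 0 0 0 0 0 0;0 0 0 0 0 0 0;0 0 0 0 0 0 0;0 0 0 0 0 0 0;0 0 0 0 0 0 0"

```text
t: 3.08
ee_pos: [455.3, -293.1, 6.9]
orientation: [3.087, 0.579, 0.001]
ft_force: [0.6, 0.2, 2.5]
width: 30.1
```

```bash
python3 - <<'E'
from h import *
to(*T['mat'],120)
E
```

```text
t 3.08 pos [ 455.3 -293.1    6.9] yaw 21.25 tilt 0.02 shift cm [ 30.58 -37.9  -11.32] F [0.6 0.2 2.5] w 30.1
```

Emit:
play_rows:
  plan: "0 0 0 -1 0 0 0;0 0 0 -3 0 0 0;0 0 0 -4 0 0 0;0 0 0 -3.3 0 0 0;0 2.2 -2.7 0 0 0 0;0 2.2 -2.7 0 0 0 0;0 2.2 -2.7 0 0 0 0;0 2.2 -2.7 0 0 0 0;0 2.2 -2.7 0 0 0 0;0 2.2 -2.7 0 0 0 0;0 2.2 -2.7 0 0 0 0;0 2.2 -2.7 0 0 0 0;0 2.2 -2.7 0 0 0 0;0 2.2 -2.7 0 0 0 0;0 2.2 -2.7 0 0 0 0;0 2.2 -2.7 0 0 0 0;0 2.2 -2.7 0 0 0 0;0 2 -2.8 0 0 0 0;0 0 0 0 0 0 0;0 0 0 0 0 0 0"

```text
t: 5.58
ee_pos: [602.5, 170.7, 119.8]
orientation: [3.087, 0.58, -0.001]
ft_force: [0.3, 0.2, 0.0]
width: 30.3
```

```bash
python3 - <<'E'
from h import *
to(*T['mat'],14)
im=get_image('wrist');save(im,'w2');np.savez('w2.npz',**im)
P=cloud(im)
m=(np.abs(P[:,:,2]-5.5)<2.5)&(np.hypot(P[:,:,0]-603,P[:,:,1]-171)<90)
c=P[m];print('mat',len(c),c.min(0),c.max(0))
E
```

```text
t 5.58 pos [602.5 170.7 119.8] yaw 21.26 tilt 0.04 shift cm [ 7.000e-02 -1.000e-02  1.058e+01] F [0.3 0.2 0. ] w 30.3
mat 15962 [545.96390663 104.76863804   3.07810257] [668.02328001 233.83463759   7.99276792]
```

View pics/w2.png

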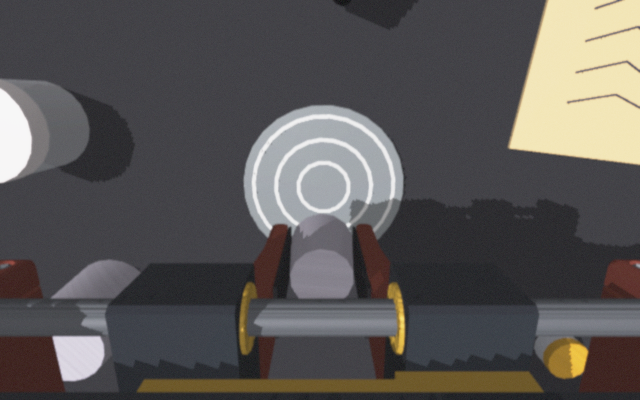

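The mat centre is at (323,185), about (603,169.5) in the world, and the cup is held straight above it.

Emit:
play_rows:
  plan: "0 0 0 4 0 0 0;0 0 0 3.5 0 0 0;0 0 0 2 0 0 0;0 0 0 0.8 0 0 0;0 0 0 0.3 0 0 0;0 0 0 0 0 0 0;0 0 0 0.06 0 0 0;0 0 0 0 0 0 0"

```text
t: 6.62
ee_pos: [603.3, 171.3, 13.7]
orientation: [-3.088, -0.579, -0.001]
ft_force: [0.3, -0.4, 0.2]
width: 30.2
```

Emit:
play_rows:
  plan: "0 0 0 0.05 0 0 0;0 0 0 0 0 0 0;0 0 0 0.03 0 0 0;0 0 0 0 0 0 0"

```text
t: 7.12
ee_pos: [603.3, 171.3, 12.7]
orientation: [-3.088, -0.579, -0.001]
ft_force: [-1.2, 0.8, 5.7]
width: 30.2
```

Contact. Releasing and lifting.

Emit:
play_rows:
  plan: "4 0 0 0 0 0 0;6 0 0 0 0 0 0;6 0 0 0 0 0 0;6 0 0 -1 0 0 0;6 0 0 -3 0 0 0;6 0 0 -4 0 0 0;6 0 0 -2.7 0 0 0;6 0 0 0 0 0 0;6 0 0 0 0 0 0"

```text
t: 8.25
ee_pos: [602.4, 171.0, 118.7]
orientation: [3.088, 0.579, -0.001]
ft_force: [-0.0, -0.4, -0.8]
width: 60.1
```

```bash
cat >> h.py <<'E'
def wlook(x,y,h,r,n):
    im=get_image('wrist');save(im,n);np.savez(n+'.npz',**im)
    c=R.from_rotvec(im['attitude']).inv().apply(np.array([x,y,h])-im['eye']);u=int(im['fx']*c[0]/c[2]+im['cx']);v=int(im['fy']*c[1]/c[2]+im['cy'])
    t=topface(cloud(im),u,v,h,r,3,100);print((u,v),'circle',t[0].round(1),round(t[1],1),'mean',t[2].round(1),t[3]);return t
E
python3 - <<'E'
from h import *
wlook(603.3,171.3,44,14,'w3')
to(*T['small'],120)
E
```

```text
(320, 200) circle [602.4 170.2] 13.6 mean [602.8 170.5  43.6] 1104
t 8.3 pos [602.1 170.9 118.2] yaw 21.24 tilt 0.11 shift cm [-11.8   30.12  -0.17] F [-0.2  0.2 -0.3] w 60.2
```

Emit:
play_rows:
  plan: "7 -1.2 3 0 0 0 0;7 -1.2 3 0 0 0 0;7 -1.2 3 0 0 0 0;7 -1.2 3 0 0 0 0;7 -1.2 3 0 0 0 0;7 -1.2 3 0 0 0 0;7 -1.2 3 0 0 0 0;7 -1.2 3 0 0 0 0;7 -1.2 3 0 0 0 0;7 -1 3.1 0 0 0 0;7 0 0 0 0 0 0;7 0 0 0 0 0 0"

```text
t: 9.8
ee_pos: [601.3, -151.5, 118.2]
orientation: [-3.087, -0.578, 0.003]
ft_force: [-0.5, 0.1, -0.3]
width: 69.8
```

```bash
python3 - <<'E'
from h import *
t=wlook(601.3,-152.6,48,19,'w4')
to(*t[0],10)
E
```

```text
(322, 204) circle [ 601.5 -154.4] 19.3 mean [ 602.1 -154.2   47.5] 2237
t 9.85 pos [ 601.5 -151.2  118.4] yaw 21.27 tilt 0.1 shift cm [-0.1   0.32 10.84] F [-0.5 -0.2  0.2] w 69.7
```

Emit:
play_rows:
  plan: "7 0 0.3 3 0 0 0;7 0 0 3 0 0 0;7 0 0 3 0 0 0;7 0 0 1.3 0 0 0;7 0 0 0.5 0 0 0;7 0 0 0 0 0 0;0 0 0 0 0 0 0;0 0 0 0 0 0 0;0 0 0 0 0 0 0;0 0 0 0 0 0 0;0 0 0 0 0 0 0"

```text
t: 11.22
ee_pos: [603.4, -155.1, 11.6]
orientation: [3.087, 0.579, 0.001]
ft_force: [-1.0, -0.1, 2.8]
width: 42.4
```

```bash
python3 - <<'E'
from h import *
to(603.3,171.3,130)
E
```

```text
t 11.22 pos [ 603.4 -155.1   11.6] yaw 21.25 tilt 0.04 shift cm [ 11.82 -30.42 -11.85] F [-1.  -0.1  2.8] w 42.4
```

Emit:
play_rows:
  plan: "0 0 0 -1 0 0 0;0 0 0 -3 0 0 0;0 0 0 -4 0 0 0;0 0 0 -3.8 0 0 0;0 1.2 -3 0 0 0 0;0 1.2 -3 0 0 0 0;0 1.2 -3 0 0 0 0;0 1.2 -3 0 0 0 0;0 1.2 -3 0 0 0 0;0 1.2 -3 0 0 0 0;0 1.2 -3 0 0 0 0;0 1.2 -3 0 0 0 0;0 1.2 -3 0 0 0 0;0 1 -3.4 0 0 0 0;0 0 0 0 0 0 0;0 0 0 0 0 0 0"

```text
t: 13.22
ee_pos: [602.8, 170.7, 129.4]
orientation: [3.087, 0.58, -0.0]
ft_force: [-0.3, -0.7, -1.1]
width: 42.1
```

```bash
python3 - <<'E'
from h import *
to(603.3,171.3,55)
im=get_image('wrist');save(im,'w5')
E
```

```text
t 13.22 pos [602.8 170.7 129.4] yaw 21.27 tilt 0.02 shift cm [ 0.07 -0.04  7.44] F [-0.3 -0.7 -1.1] w 42.1
```

View pics/w5.png

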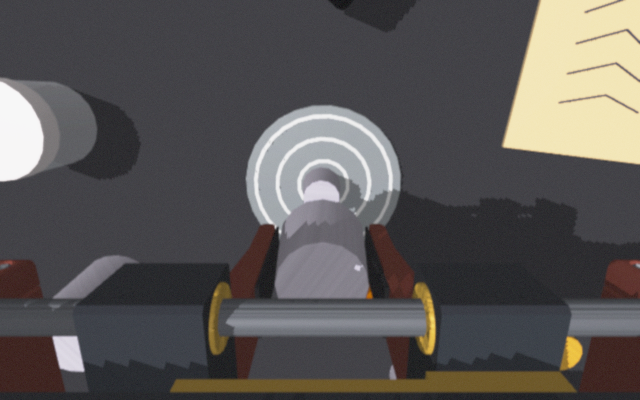

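The tiny cup stands upright at (322,188) on the inner ring, with the held small cup lined up above it.

Emit:
play_rows:
  plan: "0 0 0 3 0 0 0;0 0 0 3 0 0 0;0 0 0 1 0 0 0;0 0 0 0.5 0 0 0;0 0 0 0.5 0 0 0;0 0 0 0.3 0 0 0;0 0 0 0 0 0 0"

```text
t: 14.15
ee_pos: [603.1, 171.2, 46.5]
orientation: [-3.088, -0.579, -0.001]
ft_force: [-0.2, 0.6, -1.0]
width: 42.6
```

No contact, and the rim is already about 9 mm below the tiny cup's top.

Emit:
play_rows:
  plan: "0 0 0 0.8 0 0 0;0 0 0 0.8 0 0 0;0 0 0 0.6 0 0 0;0 0 0 0.4 0 0 0;0 0 0 0.2 0 0 0;0 0 0 0 0 0 0"

```text
t: 14.9
ee_pos: [603.0, 171.2, 18.2]
orientation: [-3.088, -0.579, 0.0]
ft_force: [0.9, -0.0, -0.3]
width: 42.0
```

Emit:
play_rows:
  plan: "0 0 0 0.05 0 0 0;0 0 0 0 0 0 0;0 0 0 0.03 0 0 0;0 0 0 0 0 0 0"

```text
t: 15.4
ee_pos: [603.2, 171.2, 17.7]
orientation: [-3.088, -0.579, -0.001]
ft_force: [0.4, 0.2, 1.3]
width: 42.1
```

Emit:
play_rows:
  plan: "0 0 0 0.05 0 0 0;0 0 0 0 0 0 0;5 0 0 0 0 0 0;7 0 0 0 0 0 0;7 0 0 0 0 0 0;7 0 0 -1 0 0 0;7 0 0 -3 0 0 0;7 0 0 -4 0 0 0;7 0 0 -2.7 0 0 0;7 0 0 0 0 0 0;7 0 0 0 0 0 0"

```text
t: 16.77
ee_pos: [602.4, 171.0, 123.4]
orientation: [3.088, 0.579, -0.001]
ft_force: [-1.0, -0.6, -0.6]
width: 69.7
```

```bash
python3 - <<'E'
from h import *
wlook(603.3,171.3,54,19,'w6')
to(*T['medium'],130)
E
```

```text
(320, 202) circle [602.  170.1] 19.2 mean [602.5 170.4  53.5] 2248
t 16.82 pos [602.1 170.9 122.9] yaw 21.24 tilt 0.11 shift cm [-19.58   9.55  -0.68] F [ 0.   0.4 -0.2] w 70.4
```

Small stands on the mat: top at 53.5 mm, within 0.5 mm of the tiny cup's axis. Now the medium cup.

Emit:
play_rows:
  plan: "8.5 -2.8 1.4 0 0 0 0;8.5 -2.8 1.4 0 0 0 0;8.5 -2.8 1.4 -0.7 0 0 0;8.5 -2.8 1.4 0 0 0 0;8.5 -2.8 1.4 0 0 0 0;8.5 -2.8 1.3 0 0 0 0;8.5 -2.8 1.3 0 0 0 0;8.5 0 0 0 0 0 0;8.5 0 0 0 0 0 0"

```text
t: 17.95
ee_pos: [455.7, 10.9, 130.6]
orientation: [-3.088, -0.578, 0.0]
ft_force: [-0.6, 0.1, -0.3]
width: 85.3
```

```bash
python3 - <<'E'
from h import *
t=wlook(454.3,11,58,25,'w7')
to(*t[0],14)
E
```

```text
(319, 204) circle [454.5   9.2] 25.1 mean [455.2   9.5  57.5] 3787
t 18.0 pos [455.9  11.1 130.7] yaw 21.26 tilt 0.02 shift cm [-0.21  0.12 11.67] F [-0.7  0.5 -0.5] w 84.9
```

Emit:
play_rows:
  plan: "8.5 -0.1 0.1 3 0 0 0;8.5 0 0 3 0 0 0;8.5 0 0 3 0 0 0;8.5 0 0 1.8 0 0 0;8.5 0 0 0.8 0 0 0;8.5 0 0 0 0 0 0;0 0 0 0 0 0 0;0 0 0 0 0 0 0;0 0 0 0 0 0 0;0 0 0 0 0 0 0;0 0 0 0 0 0 0"

```text
t: 19.38
ee_pos: [454.8, 9.3, 15.2]
orientation: [3.088, 0.579, 0.001]
ft_force: [-0.3, 0.3, 2.4]
width: 54.8
```

```bash
python3 - <<'E'
from h import *
to(603.2,171.2,150)
E
```

```text
t 19.38 pos [454.8   9.3  15.2] yaw 21.24 tilt 0.04 shift cm [ 19.71  -9.71 -13.47] F [-0.3  0.3  2.4] w 54.8
```

Emit:
play_rows:
  plan: "0 0 0 -1 0 0 0;0 0 0 -3 0 0 0;0 0 0 -4 0 0 0;0 0 0 -4 0 0 0;0 0 0 -1.4 0 0 0;0 2.8 -1.4 0 0 0 0;0 2.8 -1.4 0 0 0 0;0 2.8 -1.4 0 0 0 0;0 2.8 -1.4 0 0 0 0;0 2.8 -1.4 0 0 0 0;0 2.8 -1.3 0 0 0 0;0 2.8 -1.4 0 0 0 0;0 0 0 0 0 0 0;0 0 0 0 0 0 0"

```text
t: 21.12
ee_pos: [600.8, 170.2, 147.9]
orientation: [3.087, 0.579, -0.004]
ft_force: [-1.0, -0.3, -1.0]
width: 54.8
```

```bash
python3 - <<'E'
from h import *
to(603.2,171.2,60)
E
```

```text
t 21.12 pos [600.8 170.2 147.9] yaw 21.25 tilt 0.15 shift cm [ 0.28 -0.    8.79] F [-1.  -0.3 -1. ] w 54.8
```

Emit:
play_rows:
  plan: "0 0.1 0 3 0 0 0;0 0 0 3 0 0 0;0 0 0 1.3 0 0 0;0 0 0 0.5 0 0 0;0 0 0 0.5 0 0 0;0 0 0 0.5 0 0 0;0 0 0 0.3 0 0 0;0 0 0 0 0 0 0"

```text
t: 22.12
ee_pos: [603.0, 171.2, 58.0]
orientation: [3.088, 0.579, -0.0]
ft_force: [-0.0, 0.3, -0.8]
width: 55.0
```

Emit:
play_rows:
  plan: "0 -0.1 0 0.8 0 0 0;0 0 0 0.8 0 0 0;0 0 0 0.8 0 0 0;0 0 0 0.6 0 0 0;0 0 0 0.4 0 0 0;0 0 0 0.15 0 0 0;0 0 0 0 0 0 0"

```text
t: 23.0
ee_pos: [602.1, 170.8, 22.5]
orientation: [-3.088, -0.579, -0.0]
ft_force: [-0.2, -0.1, -1.1]
width: 55.0
```

Emit:
play_rows:
  plan: "0 0 0 0.05 0 0 0;0 0 0 0 0 0 0;0 0 0 0.05 0 0 0;0 0 0 0 0 0 0"

```text
t: 23.5
ee_pos: [602.1, 170.8, 21.5]
orientation: [-3.088, -0.579, -0.0]
ft_force: [1.0, 0.3, -0.9]
width: 54.7
```

Emit:
play_rows:
  plan: "0 0 0 0.05 0 0 0;0 0 0 0 0 0 0"

```text
t: 23.75
ee_pos: [602.2, 170.8, 21.3]
orientation: [-3.088, -0.579, -0.0]
ft_force: [-0.4, -0.1, 3.7]
width: 54.8
```

Contact. Release and lift.

Emit:
play_rows:
  plan: "6.5 0 0 0 0 0 0;8.5 0 0 0 0 0 0;8.5 0 0 0 0 0 0;8.5 0 0 -1 0 0 0;8.5 0 0 -3 0 0 0;8.5 0 0 -4 0 0 0;8.5 0 0 -3 0 0 0;8.5 0 0 0 0 0 0;8.5 0 0 0 0 0 0"

```text
t: 24.88
ee_pos: [601.5, 170.6, 130.5]
orientation: [3.088, 0.579, -0.001]
ft_force: [-0.0, -0.4, -0.6]
width: 85.1
```

```bash
python3 - <<'E'
from h import *
wlook(603.3,171.3,64,25,'w8')
to(*T['large'],140)
E
```

```text
(320, 202) circle [602.  170.1] 25.2 mean [602.7 170.5  63.5] 3994
t 24.93 pos [601.2 170.6 129.9] yaw 21.25 tilt 0.1 shift cm [-10.03 -18.65  -0.98] F [-0.4  0.   0.1] w 84.8
```

Emit:
play_rows:
  plan: "8.78 -1.4 -2.7 -1 0 0 0;8.78 -1.4 -2.7 0 0 0 0;8.78 -1.4 -2.7 0 0 0 0;8.78 -1.4 -2.7 0 0 0 0;8.78 -1.4 -2.7 0 0 0 0;8.78 -1.5 -2.6 0 0 0 0;8.78 -1.5 -2.6 0 0 0 0;8.78 0 0 0 0 0 0;8.78 0 0 0 0 0 0"

```text
t: 26.05
ee_pos: [441.2, 308.5, 140.3]
orientation: [3.087, 0.58, -0.001]
ft_force: [0.3, -0.1, 0.1]
width: 87.9
```

```bash
python3 - <<'E'
from h import *
t=wlook(440.2,308,68,31,'w9')
to(*t[0],20)
E
```

```text
(320, 204) circle [440.  307.7] 30.6 mean [441.  308.   67.5] 5654
t 26.1 pos [441.6 308.3 140.5] yaw 21.22 tilt 0.04 shift cm [-0.16 -0.   12.05] F [ 0.8  0.5 -0.4] w 87.7
```

Emit:
play_rows:
  plan: "8.78 -0.1 0 3 0 0 0;8.78 0 0 3 0 0 0;8.78 0 0 2 0 0 0;8.78 0 0 2 0 0 0;8.78 0 0 1.5 0 0 0;8.78 0 0 0.5 0 0 0;8.78 0 0 0 0 0 0;0 0 0 0 0 0 0;0 0 0 0 0 0 0;0 0 0 0 0 0 0;0 0 0 0 0 0 0"

```text
t: 27.48
ee_pos: [440.4, 308.7, 21.4]
orientation: [-3.087, -0.579, -0.001]
ft_force: [0.2, 0.7, 3.4]
width: 66.2
```

```bash
python3 - <<'E'
from h import *
to(602.8,171,165)
E
```

```text
t 27.48 pos [440.4 308.7  21.4] yaw 21.24 tilt 0.05 shift cm [ 10.16  18.72 -14.36] F [0.2 0.7 3.4] w 66.2
```

Emit:
play_rows:
  plan: "0 0 0 -1 0 0 0;0 0 0 -3 0 0 0;0 0 0 -4 0 0 0;0 0 0 -4 0 0 0;0 0 0 -2.2 0 0 0;0 1.4 2.7 0 0 0 0;0 1.4 2.7 0 0 0 0;0 1.4 2.7 0 0 0 0;0 1.5 2.7 0 0 0 0;0 1.5 2.7 0 0 0 0;0 1.5 2.7 0 0 0 0;0 1.4 2.5 0 0 0 0;0 0 0 0 0 0 0;0 0 0 0 0 0 0;0 0 0 0 0 0 0"

```text
t: 29.35
ee_pos: [601.1, 171.4, 163.0]
orientation: [-3.087, -0.58, 0.001]
ft_force: [-0.5, 0.4, -1.9]
width: 65.9
```

```bash
python3 - <<'E'
from h import *
to(602.8,171,95)
E
```

```text
t 29.35 pos [601.1 171.4 163. ] yaw 21.3 tilt 0.04 shift cm [0.15 0.1  6.8 ] F [-0.5  0.4 -1.9] w 65.9
```

Medium's top is at 64 mm. I'll go down to TCP about 95 (rim about 73) and check.

Emit:
play_rows:
  plan: "0 0 0.1 3 0 0 0;0 0 0 2.5 0 0 0;0 0 0 1.2 0 0 0;0 0 0 0 0 0 0;0 0 0 0 0 0 0"

```text
t: 29.98
ee_pos: [603.0, 170.2, 96.9]
orientation: [-3.088, -0.58, -0.002]
ft_force: [0.1, 0.3, -1.5]
width: 65.9
```

```bash
python3 - <<'E'
from h import *
to(602.8,171,60)
a=get_image('scene')['pixels'][170:290,330:470];b=get_image('side')['pixels'][130:260,170:310]
f=lambda x:cv2.resize(x,(390,390),interpolation=cv2.INTER_CUBIC)
save({'pixels':np.hstack([f(a),f(b)])},'c1')
E
```

```text
t 29.98 pos [603.  170.2  96.9] yaw 21.26 tilt 0.08 shift cm [ 0.   -0.08  3.69] F [ 0.1  0.3 -1.5] w 65.9
```

View pics/c1.png

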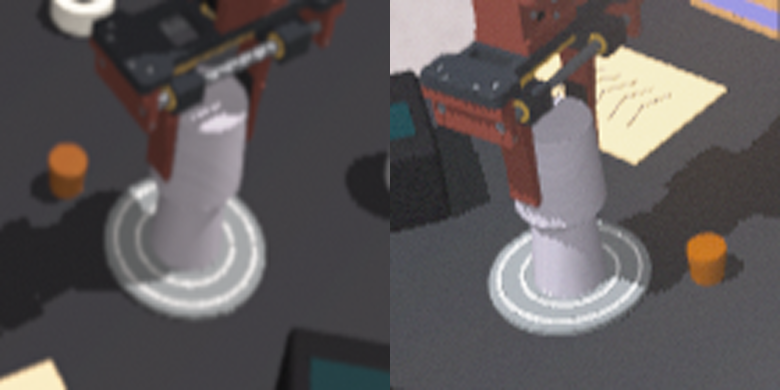

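Both views show the large cup coaxial over the standing medium, left crop rim about (199,190) and medium about (189,240), right crop rim about (560,215) and medium about (565,270). Lowering.

Emit:
play_rows:
  plan: "0 0 -0.1 0.5 0 0 0;0 0 0 0.5 0 0 0;0 0 0 0.5 0 0 0;0 0 0 0.5 0 0 0;0 0 0 0.5 0 0 0;0 0 0 0.3 0 0 0;0 0 0 0 0 0 0"

```text
t: 30.95
ee_pos: [601.9, 170.7, 67.7]
orientation: [3.088, 0.579, -0.001]
ft_force: [-0.4, 0.2, -1.8]
width: 66.1
```

Emit:
play_rows:
  plan: "0 0 0 0.8 0 0 0;0 0 0 0.8 0 0 0;0 0 0 0.8 0 0 0;0 0 0 0.8 0 0 0;0 0 0 0.4 0 0 0;0 0 0 0.3 0 0 0;0 0 0 0 0 0 0;0 0 0 0.05 0 0 0;0 0 0 0 0 0 0"

```text
t: 32.08
ee_pos: [602.2, 170.8, 28.7]
orientation: [-3.088, -0.579, -0.001]
ft_force: [0.4, -1.0, -2.2]
width: 65.9
```

Emit:
play_rows:
  plan: "0 0 0 0.08 0 0 0;0 0 0 0 0 0 0;0 0 0 0.05 0 0 0;0 0 0 0 0 0 0"

```text
t: 32.58
ee_pos: [602.2, 170.8, 27.5]
orientation: [-3.088, -0.579, -0.0]
ft_force: [-0.4, -0.2, 2.5]
width: 65.9
```

Emit:
play_rows:
  plan: "0 0 0 0.03 0 0 0;0 0 0 0 0 0 0;7.5 0 0 0 0 0 0;8.78 0 0 0 0 0 0;8.78 0 0 0 0 0 0;8.78 0 0 0 0 0 0;8.78 0 0 -1 0 0 0;8.78 0 0 -3 0 0 0;8.78 0 0 -4 0 0 0;8.78 0 0 -3.5 0 0 0;8.78 0 0 0 0 0 0;8.78 0 0 0 0 0 0"

```text
t: 34.08
ee_pos: [601.6, 170.7, 141.6]
orientation: [3.088, 0.579, -0.001]
ft_force: [0.6, 0.0, -1.0]
width: 87.3
```

```bash
python3 - <<'E'
from h import *
wlook(603.3,171.3,74,31,'w10')
to(602.8,171,160)
a=get_image('scene');save(a,'s2');P=cloud(a)
for k,(u,v,h,r) in {'ink':(354,219,28,16),'balm':(281,230,23,18),'jar':(486,209,60,34),'tape':(351,165,25,30),'box':(145,258,18,30)}.items(): print(k,topface(P,u,v,h,r)[0].round(1))
E
```

```text
(320, 202) circle [601.7 170.2] 30.5 mean [602.5 170.5  73.5] 5866
t 34.12 pos [601.3 170.6 141. ] yaw 21.25 tilt 0.09 shift cm [ 0.16  0.02 -1.9 ] F [-0.6 -0.2 -0.1] w 88.2
ink [533.1  86.9]
balm [539.9 -87.1]
jar [573.  391.6]
tape [339.1 138.8]
box [ 573.9 -388.6]
```

View pics/s2.png

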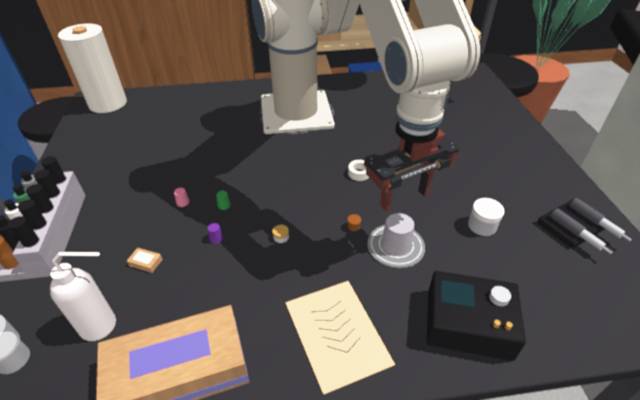

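The large cup stands alone and upright on the mat at (397,237), with the gripper clear above it. The bystanders haven't moved. Handing in.

```bash
python3 -c "
from workcell import *
print(close_job())"
```

```text
the job is handed in; nothing more can be done
None
```

All four cups are nested mouth down on the middle of the round mat, smallest innermost, and the job is handed in at about 34 s. It reports no verdict.

- **Nesting:** I lowered each cup slowly until the force showed contact with the mat, released it, and checked it from the wrist camera. The tops measured 43.6, 53.5, 63.5 and 73.5 mm, which matches the rims standing on the 6 mm mat. The cup axes agreed to within about 1 mm and were about 1–2 mm from the mat's centre.
- **Bystanders:** before and after readings from the scene camera differed by at most about 2 mm, so nothing was pushed. The coloured look-alikes were not touched.
- **Gripper:** it is open and clear above the stack, with no contact force.
- **Disagreements:** the scene and side cameras differed by 2–5 mm in x, so I used the wrist camera for the final positions. No check failed.

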